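Clamp a glued specimen in the bonding press

TASK

Put the glued-up specimen (the disc with the block standing on it) upright in the ring of the press's pulled-out carrier and slide the carrier fully home. Then wind the handwheel down until the foot just meets the block, give it a quarter turn more - do not overload the glued joint - and let go, leaving the specimen clamped and the other things undisturbed.

Things in the scene. Friction and masses are not known exactly. Their poses are not given: they have to be found in the camera images.
- specimen_center (a point): the glued-up specimen, loose, 0.1 to 0.2 kg, on the red rack (plate, top 10 mm up): aluminium disc 40 dia x 8 with a 24 x 24 x 30 cream resin block standing central on it, 38 tall in all. The point is on its upright axis, 19 above its underside; x and y are square to the block's sides. Grip the block across its sides with the fingertips above the disc (8 up).
- nest (a point): centre of the round seat in the press carrier, at its floor (36 mm above the bench): a ring 6 high, 45 inner diameter, in which the specimen's 40 disc stands. Moves with the carrier. Its -x points to the loading side, the way the carrier pulls out; when home the seat is under the screw.
- carrier (a joint): carrier slide, m: 0 = fully home against its stop, 0.145 = fully pulled out. It starts pulled out; it slides with about 3 N of drag and stays where it is left.
- carrier_knob (a point): centre of the carrier's upright black knob, 18 mm diameter, free from 46 to 78 mm above the bench (the point is at 62; carrier top is at 36), 150 mm from the seat's centre towards the loading side. Same axes as the nest.
- wheel_hub (a point): centre of the black handwheel (125 mm over its rim) on top of the vertical screw; the point is on the screw axis 8 mm above the rim's mid-plane and moves down with the screw. Head and wheel stand at a height that differs by a few mm each time; the foot's height is not given.
- crank_grip (a point): centre of the wheel's upright crank handle: black, 20 mm diameter, 38 tall (19 above and below the point), 55 mm from the screw axis, 22 mm above the hub point; its underside is 3.5 mm over the rim. It spins freely on its pin, so it can be gripped and carried round in a circle without turning the hand.
- wheel (a joint): wheel angle, rad; grows clockwise seen from above, which screws the foot down 10 mm per turn. Starts at 0 to 3.14; the foot is then 3 to 12 mm above the block once that is under it. A collar gives a steady 0.38 N m of drag (about 7 N at the crank) and holds it where it is left. The foot is sprung: at contact the drag rises by some 2.3 N at the crank, and by a further 9 N per turn.
- disc1: bare aluminium disc 40 dia x 8, without a block, loose on the rack; leave alone. Origin at its underside's centre.
- disc2: another bare aluminium disc 40 dia x 8, loose on the rack; leave alone. Origin at its underside's centre.
- bottle: amber glass bottle 52 dia, 105 tall, standing loose beyond the press; leave alone. Origin at its underside's centre.
- slidebox: white plastic slide box 85 x 75 x 32, loose on the bench near the robot; leave alone. Origin at its underside's centre.
There are look-alikes about, which are no part of the job. Leave any purple or turquoise look-alike of the part that bears specimen_center alone.

How it is judged (in metres and radians):
On the way, in this order (a step that is already met when the one before it is completed fails the run):
1. the specimen stands in the carrier's ring, let go (horizontal distance between specimen_center and nest below 0.004 m and z of specimen_center in the frame of nest below 0.0215 m and angle between specimen_center's own z axis and vertical below 0.06 rad and contact force between the fingers and specimen below 0.1 N), for 0.2 s.
2. the carrier is fully home with the specimen in it (value of joint carrier below 0.003 m and horizontal distance between specimen_center and nest below 0.004 m), for 0.2 s.
3. the foot has met the block (contact force between foot_c0 and specimen above 40 N), for 0.05 s.
At the end, for the whole second after the job is handed in: The specimen stands upright in the carrier's ring (within 4 mm of its centre), the carrier is home within 3 mm, and the foot clamps the block a quarter turn past contact, within about 35 degrees (118 to 185 N); the wheel is at rest (all of step 2 and contact force between foot_c0 and specimen between 118 and 185 N and angle between specimen_center's own z axis and vertical below 0.06 rad and velocity of joint wheel between -0.05 and 0.05 rad/s); the robot touches nothing.
It fails at once if the glued joint is overloaded (more than about half a turn past contact) (contact force between foot_c0 and specimen above 230 N).
It fails at once if a bare disc, the bottle or the slide box is disturbed (distance of any of disc1, disc2 from where it was at the start of the episode above 0.015 m or distance of any of bottle, slidebox from where it was at the start of the episode above 0.02 m).
It also fails if it takes over 72 s, if anything falls off the work surface, if the arm or the gripper's body presses on something with over 40 N, if the wrist force passes 120 N, or if a joint passes its speed limit or range.

ROBOT

A 6-joint arm with a two-finger parallel gripper is mounted at the origin on the work surface. World frame = base frame: x ahead of the robot, y to its left, z up, the work surface at z = 0. Lengths are in mm, angles in rad, forces in N, time in s.
With the tool pointing down it reaches from about 350 to 975 mm from the base axis. Payload 7.1 kg.
Tool frame: the origin (TCP) lies on the front face of the gripper's body, between the roots of the fingers; the fingertips stand 80 mm ahead of it and the grasp point (between the pads) lies 61 mm ahead of it; z points along the fingers, y is the direction in which the jaws open and shut (so a half turn about z gives the same grasp; the last joint's range is limited). The gripper opens to 88 mm and grips with 3 to 60 N. Pads are 20 mm wide; open, the fingers measure 115 mm over their backs; the gripper's body (75 mm by 178 mm) begins 61 mm behind the grasp point.
Start: joints at [-1.363, 0.423, 1.63, -0, 1.089, -0.019], TCP at [140.557, -608.974, 302.675] pointing down, gripper open.
Joint ranges: [-3, 3], [-0.9, 2.11], [0.09, 2.58], [-1.31, 4.45], [0.11, 2.69], [-2.54, 2.54]. Speed limits (rad/s): [2.39, 2.39, 3.01, 3.14, 3.14, 3.14].

INTERFACE

Orientations are given as a unit quaternion [w, x, y, z].
In Python, from workcell import env gives the robot as it stands. Calls block until the motion is done:
- env.reach(position, orientation): joint-space move of the TCP to a pose.
- env.movel(position, feed=150, ori=None, force_limit=None): straight line of the TCP; ori=None keeps the orientation; feed is the mean speed in mm/s. With force_limit (N) it stops when the force on the tool has changed by that much, and returns True; else False.
- env.movej(angles): joint-space move.
- env.gripper_to(opening, grasp_force=None): opening from 0.0 (shut) to 1.0 (fully open); grasp_force is the grip in N (None keeps the last); returns when the fingers have stopped.
- env.dwell(seconds).
- env.inverse_kinematics(position, orientation): joint angles nearest the present ones, or None.
- env.get_obs(): the state.
- env.get_image(name): name is "scene" or "top" or "wrist"; returns the picture (420x560x3 uint8, red, green, blue); there is no depth.
- env.calibration(name): a dict with "vfov" (degrees; the focal length in pixels is half the picture's height over the tangent of half this angle, whatever the lens; pixels are square), "cx", "cy" (the principal point, pixels), "R" (3x3) and "t" (3): a world point X has camera coordinates R X + t; the wrist camera has in their place "hand_eye" (4x4, takes a point from camera to tool coordinates, whose origin is the TCP and whose axes are the flange's). Camera axes: x right, y down, z forward; pixel columns grow to the right and rows downward; lengths in mm; the calibration is good to about 2 mm. A picture is of the moment at which its call begins: read the wrist's pose just before it. calibration takes no time and is no camera call.
A pose or a line that the arm cannot do raises env.PlanningError and nothing moves.
- env.close_job(): hands the job in, once; it reports no verdict.
Trained networks look in the newest picture that a camera, given by its name, has taken for a name from the list of things; names that differ only in an ending like _2 or _b are one class to them, and where a whole thing is asked for, a point or a joint stands for the part that bears it (a point fixed in the world has none). Each returns a list of dicts, best first, with "confidence" (0 to 1); they miss things now and then, are a little off and sometimes report something else, mostly with a low value. They report only what shows in the picture. A call takes as long as a camera call. They do not tell look-alikes from the thing itself.
- env.silhouettes(camera, label): "region" (420x560 bool, what is visible of it) and "xy" ([column, row] in pixels, amid what is visible of it).
- env.mark_of(camera, label): "xy" ([column, row] in pixels: a listed point, or the origin of a listed thing).
The state is a dict: "clock": time; "joint_pos": joint angles; "dq": joint speeds; "tau": joint torques, N m; "tool_pos": TCP position; "tcp_rot": TCP orientation; "contact_force": force on the tool from outside, world axes, zero at the start; "wrist_torque": the same for the moment, N m; "finger_gap": opening from 0.0 (shut) to 1.0 (fully open).
Only numpy, scipy, OpenCV 4.12 (cv2) and the standard library are available. Lean on these libraries where they do the work, as an engineer would, in place of code of your own. Each camera call takes 0.05 s, during which the arm holds its last target. There are 200 camera calls.

## Working session

There is one attempt and no reset: what is moved stays moved. The work goes in short steps, each a Python script; the robot and the scene stay as the last script left them, time stands still between calls to the robot, and variables do not carry over. Pictures are saved under pics/ and viewed, about 8 in all and at most 12, crops included, and the job is handed in when it is done.

```bash
ls; mkdir -p pics; python3 - <<'E'
from workcell import env
import cv2,numpy as np
ims=[]
for c in ["scene","top"]:
    im=env.get_image(c); cv2.imwrite(f"pics/{c}0.png",im[:,:,::-1])
    k=env.calibration(c); print(c,{a:np.round(b,3).tolist() for a,b in k.items()})
    for n in ["specimen_center","nest","carrier_knob","wheel_hub","crank_grip","disc1","bottle","slidebox"]:
        print(n,[(np.round(d["xy"],1).tolist(),round(d["confidence"],2)) for d in env.mark_of(c,n)])
print(env.get_obs()); print(env.calibration("wrist"))
E
```

```text
pics
scene {'vfov': 45.022, 'cx': 278.974, 'cy': 208.643, 'R': [[-0.588, 0.809, -0.012], [0.538, 0.38, -0.752], [-0.604, -0.448, -0.659]], 't': [312.375, -163.007, 1590.12]}
specimen_center [([390.0, 313.0], 0.83), ([418.7, 320.2], 0.58), ([422.4, 284.7], 0.53), ([446.1, 260.8], 0.49)]
nest [([426.7, 286.6], 0.22)]
carrier_knob [([336.5, 273.5], 0.86), ([222.5, 183.0], 0.47)]
wheel_hub [([224.9, 183.5], 0.97), ([406.7, 275.8], 0.69)]
crank_grip [([207.4, 191.1], 0.73)]
disc1 [([374.5, 265.1], 0.66), ([404.8, 278.0], 0.44)]
bottle [([258.1, 335.7], 0.63)]
slidebox [([170.5, 197.2], 0.59)]
top {'vfov': 53.917, 'cx': 286.479, 'cy': 215.911, 'R': [[0.041, -0.999, 0.005], [-0.979, -0.041, -0.2], [0.2, 0.004, -0.98]], 't': [-28.642, 542.079, 1117.565]}
specimen_center [([163.0, 250.9], 0.73), ([176.5, 215.9], 0.72), ([155.3, 291.6], 0.58), ([158.1, 219.9], 0.48)]
nest [([280.3, 215.4], 0.64)]
carrier_knob [([228.0, 215.4], 0.66)]
wheel_hub [([336.6, 194.2], 0.91), ([337.2, 172.1], 0.29)]
crank_grip [([330.5, 167.4], 0.62)]
disc1 [([209.8, 261.8], 0.69), ([189.6, 257.3], 0.51)]
bottle [([25
[... 471 characters left out ...]
5,  302.71113196]), 'tcp_rot': array([3.31207255e-05, 9.93575363e-01, 1.13172423e-01, 3.62109077e-06]), 'contact_force': array([ 0.33029449, -0.43671751,  0.0721716 ]), 'wrist_torque': array([ 0.01222313, -0.07835903,  0.00729829]), 'finger_gap': 1.0039690897018627}
{'vfov': 60.22781666643275, 'cx': 280.34679331031754, 'cy': 204.14332542885623, 'hand_eye': array([[-9.50566861e-04, -9.55039492e-01, -2.96477092e-01,
         8.20048245e+01],
       [ 9.99999291e-01, -6.95162613e-04, -9.66882254e-04,
        -1.11530759e+00],
       [ 7.17310947e-04, -2.96477801e-01,  9.55039475e-01,
        -8.22623811e+01],
       [ 0.00000000e+00,  0.00000000e+00,  0.00000000e+00,
         1.00000000e+00]])}
```

View pics/scene0.png

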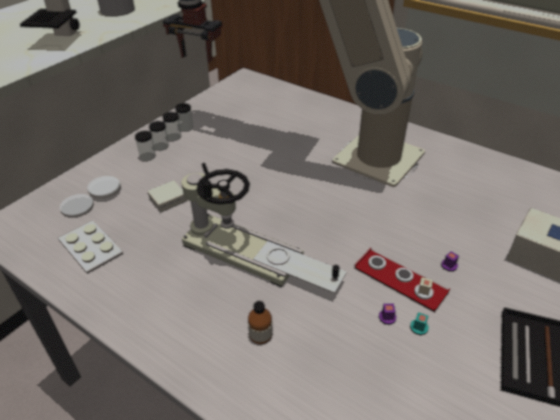

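View pics/top0.png

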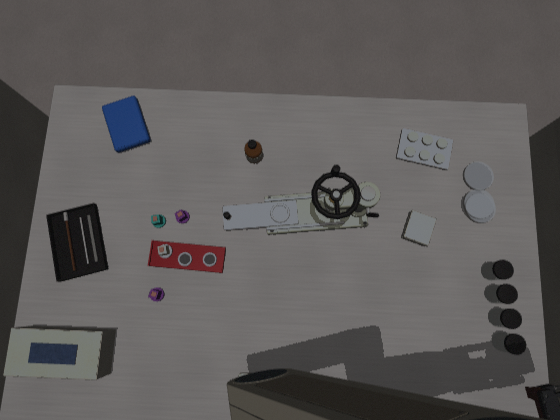

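The scene shows the specimen on the red rack (scene about (425,287), top (163,251)), with the bare discs at (185,258) and (210,260). The nest is at top (280,214), the knob at (228,215) and the wheel hub at (336,194). The crank appears near top (335,170), and the turquoise and purple look-alikes are off the rack. I'll triangulate these.

```bash
cat > h.py <<'E'
from workcell import env
import numpy as np, cv2
from scipy.spatial.transform import Rotation as Ro
def ray(cam,uv,obs=None):
    k=env.calibration(cam); f=210/np.tan(np.radians(k["vfov"]/2))
    d=np.array([(uv[0]-k["cx"])/f,(uv[1]-k["cy"])/f,1.])
    if cam=="wrist":
        H=k["hand_eye"]; q=obs["tcp_rot"]; R=Ro.from_quat(np.r_[q[1:],q[0]])
        return obs["tool_pos"]+R.apply(H[:3,3]), R.apply(H[:3,:3]@d)
    R=np.array(k["R"]); return -R.T@np.array(k["t"]), R.T@d
def atz(cam,uv,z,obs=None):
    o,d=ray(cam,uv,obs); return o+d*(z-o[2])/d[2]
def tri(rs):
    A=np.zeros((3,3));b=np.zeros(3)
    for o,d in rs:
        P=np.eye(3)-np.outer(d,d)/(d@d); A+=P;b+=P@o
    X=np.linalg.solve(A,b)
    return X,[np.linalg.norm(np.cross(X-o,d))/np.linalg.norm(d) for o,d in rs]
def down(yaw):  # tool pointing down, tool y axis along world angle yaw (mod pi)
    # x-rot by pi then world z rotation
    q=(Ro.from_euler('z',yaw-np.pi/2)*Ro.from_euler('x',np.pi)).as_quat(); return np.r_[q[3],q[:3]]
E
python3 - <<'E'
from h import *
np.set_printoptions(precision=1,suppress=True)
print("cams",ray("scene",(0,0))[0],ray("top",(0,0))[0])
for n,s,t,z in [("spec",(424.5,286),(163.5,250.9),29),("disc",(404.8,274),(185,258.5),18),("disc",(376.5,261.5),(209.8,260),18),("nest",(278,257),(280.3,214.5),36),("knob",(336.5,271),(228,215.4),62),("hub",(224.9,183.5),(336.6,194.2),0),("crankA",(207.4,191),(335,169.5),0),("crankB",(207,168),(335,169.5),0),("stick",(207,168),(373,214.5),0),("bottle",(258,336),(253,155),0),("box",(168,197),(419,228),16)]:
    print(n,*tri([ray("scene",s),ray("top",t)]),"atz",atz("scene",s,z),atz("top",t,z))
a=cv2.imread("pics/scene0.png")[150:310,140:360];b=cv2.imread("pics/top0.png")[130:290,140:390]
a=cv2.resize(a,None,fx=3,fy=3,interpolation=3)[:480,:660]
cv2.imwrite("pics/c1.png",a)
cv2.imwrite("pics/c2.png",cv2.resize(b,None,fx=3.2,fy=3.2,interpolation=3))
E
```

```text
cams [1231.8  522.1  928.8] [ 308.8  -10.2 1203.4]
spec [431.8 339.6  28.9] [np.float64(0.4365766952372628), np.float64(0.43657669523712683)] atz [432.1 339.3  29. ] [431.6 340.   29. ]
disc [413.1 281.9  14.8] [np.float64(1.6092275246588927), np.float64(1.6092275246588157)] atz [415. 284.  18.] [413.5 279.6  18. ]
disc [412.8 209.   12.6] [np.float64(0.29593177895526357), np.float64(0.2959317789553353)] atz [417.8 210.7  18. ] [412.2 208.3  18. ]
nest [551.7  12.2  27.8] [np.float64(0.026650120290373447), np.float64(0.026650120290290666)] atz [557.9  16.8  36. ] [550.   12.1  36. ]
knob [535.  161.8  59.1] [np.float64(2.972600473920141), np.float64(2.972600473920136)] atz [535.8 165.6  62. ] [535.8 158.8  62. ]
hub [ 570.6 -126.5  205.6] [np.float64(3.2477558375257884), np.float64(3.2477558375258018)] atz [ 381.4 -306.6    0. ] [ 626.9 -153.7    0. ]
crankA [ 629.9 -121.2  224.7] [np.float64(0.8672251829693539), np.float64(0.8672251829694464)] atz [ 437.4 -325.3    0. ] [ 704.3 -147.5    0. ]
crankB [ 616.  -119.8  278.2] [np.float64(4.867717442916025), np.float64(4.867717442916106)] atz [ 354.7 -401.6    0. ] [ 704.3 -147.5    0. ]
stick [ 528.  -222.6  182.8] [np.float64(2.566559800198713), np.float64(2.5665598001987333)] atz [ 354.7 -401.6    0. ] [ 569.1 -263.2    0. ]
bottle [742.5 101.6  -1.1] [np.float64(3.667830724312052), np.float64(3.667830724311965)] atz [744.8  98.9   0. ] [740.  104.6   0. ]
box [ 530.6 -394.     8.8] [np.float64(2.8930495096011746), np.float64(2.893049509601021)] atz [ 535.3 -383.7   16. ] [ 531.  -394.2   16. ]
```

View pics/c1.png

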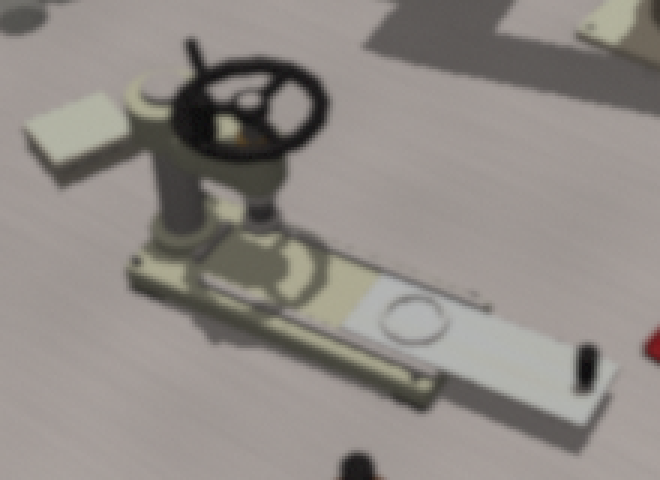

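View pics/c2.png

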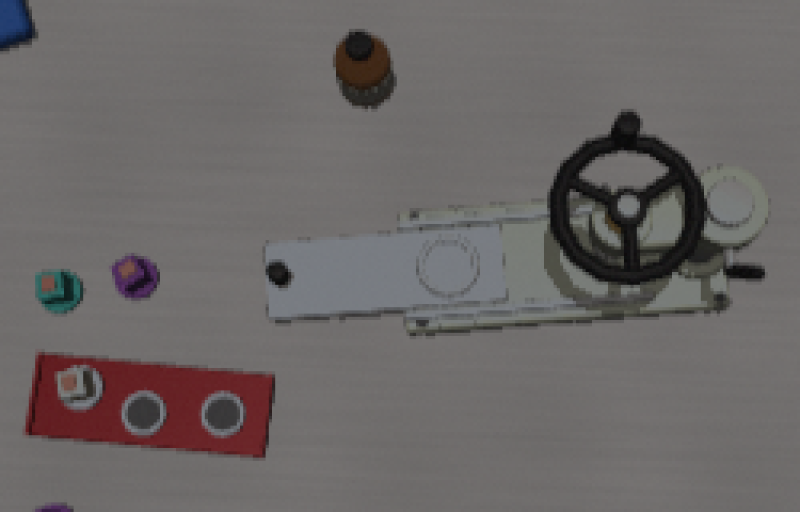

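The triangulated points hold up: the hub is at about (571,-126,206), and the crank at (630,-121,225) is 59 mm from the hub and 19 mm above it. The nest-to-knob distance is about 149 mm, and the home seat comes out under the screw. The lever at (528,-222,183) belongs to the press head. Next I go up high, look at the wheel and nest on the way, then look at the specimen from near.

```bash
cat > look.py <<'E'
from h import *
import sys
def look(tag,names,n=1):
    o=env.get_obs(); im=env.get_image("wrist"); cv2.imwrite(f"pics/{tag}.png",im[:,:,::-1]); np.savez(f"pics/{tag}.npz",p=o["tool_pos"],q=o["tcp_rot"])
    for nm,z in names:
        print(tag,nm,[(np.round(d["xy"],1).tolist(),round(d["confidence"],2),np.round(atz("wrist",d["xy"],z,o),1).tolist()) for d in env.mark_of("wrist",nm)])
    return o
E
python3 - <<'E'
from look import *
o=env.get_obs(); p=o["tool_pos"].copy(); p[2]=430
env.movel(p,feed=300)
env.reach([575,-110,430],down(np.pi-0.19))
o=look("w1",[("wheel_hub",206),("crank_grip",225),("nest",36)]); print(o["clock"],o["joint_pos"])
env.reach([550,60,400],down(np.pi+.1))
look("w2",[("carrier_knob",62),("nest",36)])
env.reach([432,335,280],down(np.pi+.66))
o=look("w3",[("specimen_center",29),("disc1",10)]); print(o["clock"],o["joint_pos"])
E
```

```text
w1 wheel_hub [([281.3, 209.7], 0.61, [572.0, -127.7, 206.0])]
w1 crank_grip [([344.8, 196.1], 0.84, [626.8, -120.0, 225.0]), ([281.0, 208.0], 0.38, [573.2, -120.1, 225.0])]
w1 nest []
3.8333 [-2.10659531e-01  2.44793525e-01  1.58505607e+00 -1.81897280e-04
  1.31183518e+00 -1.93471946e-02]
w2 carrier_knob []
w2 nest [([281.3, 197.2], 0.76, [556.3, 13.6, 36.0])]
w3 specimen_center [([184.8, 80.5], 0.85, [311.3, 357.1, 29.0]), ([374.6, 204.2], 0.67, [518.4, 374.2, 29.0]), ([339.0, 263.5], 0.64, [532.1, 305.1, 29.0]), ([285.3, 179.2], 0.57, [434.9, 341.1, 29.0])]
w3 disc1 [([233.8, 206.2], 0.58, [413.6, 283.3, 10.0]), ([195.8, 255.4], 0.57, [413.5, 213.7, 10.0])]
6.1417 [ 6.36299929e-01  3.37334093e-01  1.82185934e+00 -3.07263659e-04
  9.81363409e-01 -2.21519050e-02]
```

```bash
python3 - <<'E'
import cv2,numpy as np
a=cv2.imread("pics/w3.png")[130:230,235:335]; b=cv2.imread("pics/w2.png")[:,:];c=cv2.imread("pics/w1.png")
a=cv2.resize(a,(400,400),interpolation=3)
b=cv2.resize(b,(400,300));c=cv2.resize(c,(400,300))
out=np.zeros((600,800,3),np.uint8);out[:400,:400]=a;out[:300,400:]=b;out[300:,400:]=c
cv2.imwrite("pics/t1.png",out)
E
```

```text
(no output)
```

View pics/t1.png

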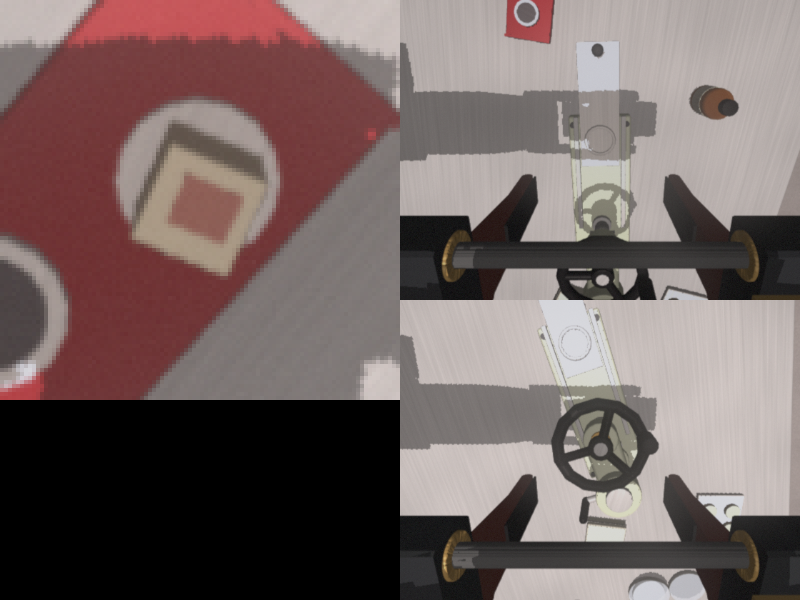

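The tile shows the cream-topped specimen on its disc on the rack, with the block's top-face corners at crop/4 + (235,130). The nest ring, knob, wheel and crank are all clear too. From these I compute the block's yaw and centre, and refine the nest and knob.

```bash
python3 - <<'E'
from h import *
np.set_printoptions(precision=1,suppress=True)
def O(t): z=np.load(f"pics/{t}.npz"); return dict(tool_pos=z["p"],tcp_rot=z["q"])
im=cv2.imread("pics/w3.png")
c=[(158,143),(267,180),(228,277),(132,236)]
W=np.array([atz("wrist",(235+u/4-.4,130+v/4-.4),48,O("w3")) for u,v in c]);print(W,W.mean(0))
for i in range(4):
    e=W[(i+1)%4]-W[i];print(np.linalg.norm(e),np.degrees(np.arctan2(e[1],e[0]))%90)
# disc: circle centre at top of disc z=18
print("disc", atz("wrist",(235+197/4,130+180/4),18,O("w3")))
# cream+red top face via hsv minAreaRect
s=im[130:230,235:335].astype(int); b,g,r=s[...,0],s[...,1],s[...,2]
print(s[55,60],s[45,50],s[25,50],s[45,32])
# knob, nest in w2
print("nest",atz("wrist",((600-400)*1.4,140*1.4),42,O("w2")),"knobtop",atz("wrist",(197*1.4,50*1.4),78,O("w2")))
print("nest w1",atz("wrist",((575-400)*1.4,(344-300)*1.4),42,O("w1")))
print("hub w1 ",atz("wrist",((600-400)*1.4,(449-300)*1.4),206,O("w1")),"crank top",atz("wrist",((652-400)*1.4,(443-300)*1.4),244,O("w1")))
E
```

```text
[[416.5 348.3  48. ]
 [440.7 356.5  48. ]
 [447.7 333.5  48. ]
 [424.7 327.9  48. ]] [432.4 341.6  48. ]
25.539649743401053 18.661804267737235
23.966520418280616 17.04024262997727
23.67446615812108 13.76480194948104
21.972886676413843 21.984144238416533
disc [433.3 341.8  18. ]
[132 152 168] [ 96 108 147] [123 128 138] [146 152 163]
nest [555.1  16.6  42. ] knobtop [536.3 163.2  78. ]
nest w1 [556.  13.  42.]
hub w1  [ 572.1 -126.9  206. ] crank top [ 631.  -118.9  244. ]
```

Block yaw is about 17.5° and its centre about (432.7,341.5), with edges near 24 mm as expected. I'll grasp, lift, and take a view near the nest.

```bash
python3 - <<'E'
from look import *
q=down(np.pi+np.radians(17.5)); c=np.array([432.7,341.3])
env.gripper_to(0.6,25)
env.reach([*c,170],q)
hit=env.movel([*c,103],feed=80,force_limit=12); print("hit",hit,env.get_obs()["tool_pos"])
env.gripper_to(0,25); o=env.get_obs(); print("gap mm",o["finger_gap"]*88,o["contact_force"],o["clock"])
env.movel([*c,215],feed=150)
o=env.get_obs(); print("gap",o["finger_gap"]*88,o["contact_force"])
q2=down(np.pi+0.13)
env.reach([555,60,215],q2); env.movel([555,3,200],feed=150)
env.dwell(.2)
o=look("w4",[("nest",36),("specimen_center",200-93+19)]); print(o["clock"],o["tool_pos"])
r=env.silhouettes("wrist","specimen_center"); print([(d["xy"],d["confidence"]) for d in r])
E
python3 -c "
import cv2
im=cv2.imread('pics/w4.png')[120:420,140:440];cv2.imwrite('pics/w4c.png',cv2.resize(im,(600,600),interpolation=3))"
```

```text
hit False [432.93323391 341.50009481 103.21242785]
gap mm 23.93230673137317 [-0.2645722  -0.14693804  3.37052269] 9.0667
gap 24.258202939537437 [-0.51828535  0.29115732 -1.6705131 ]
w4 nest [([280.4, 199.0], 0.85, [554.0, 14.2, 36.0])]
w4 specimen_center [([280.9, 274.2], 0.75, [555.7, 3.0, 126.0])]
11.8833 [555.16484265   3.85906644 200.28529674]
[([278.7, 272.9], 0.83)]
```

View pics/w4c.png

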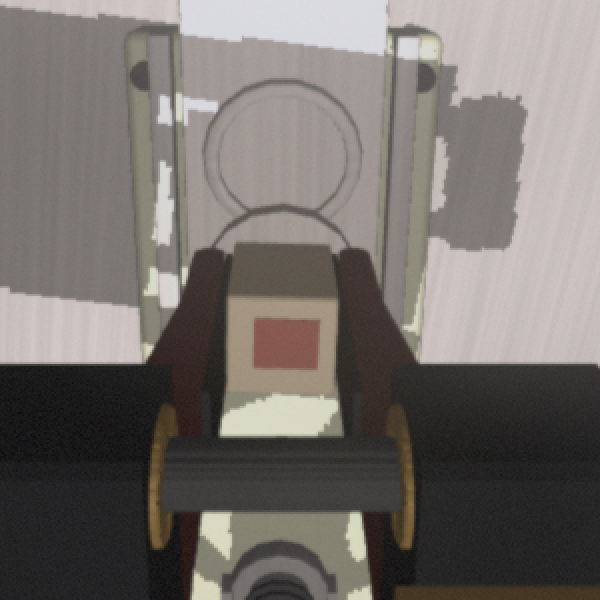

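The view shows the nest ring clear at px (281,199) and the block held square, with its top face at rows 268–316. Lateral alignment is good. I'll measure the block relative to the nest along the slide and then place.

```bash
python3 - <<'E'
from h import *
np.set_printoptions(precision=2,suppress=True)
z=np.load("pics/w4.npz"); o=dict(tool_pos=z["p"],tcp_rot=z["q"]);p=z["p"]
P=lambda u,v,h:atz("wrist",(140+u/2-.25,120+v/2-.25),h,o)
zb=p[2]-93
f=P(282.5,296.5,zb+38);r=P(282.5,393,zb+38);print("block",f,r,(f+r)/2,(f+r)/2-p)
d0=P(282,205.5,zb);print("disc front",d0,d0-p)
# ring outer top circle
top=P(282.5,79,42);L=P(204,158,42);R=P(361,158,42);print("ring",top,L,R,(L+R)/2,np.linalg.norm(L-R))
# ring inner floor?
iL=P(218,158,42);iR=P(347,158,42);it=P(282,96,42);print("inner",(iL+iR)/2,np.linalg.norm(iL-iR),it)
E
```

```text
block [553.99  16.09 145.29] [557.05  -7.15 145.29] [555.52   4.47 145.29] [  0.36   0.61 -55.  ]
disc front [553.1   22.44 107.29] [ -2.07  18.58 -93.  ]
ring [550.58  43.46  42.  ] [527.23  12.61  42.  ] [581.11  19.66  42.  ] [554.17  16.14  42.  ] 54.339866623532
inner [554.17  16.14  42.  ] 44.648680218814576 [551.17  37.71  42.  ]
```

```bash
python3 - <<'E'
from look import *
np.set_printoptions(precision=2,suppress=True)
t=np.array([553.7,16.0])
env.movel([*t,150],feed=120)
hit=env.movel([*t,128.6],feed=25,force_limit=8)
o=env.get_obs(); print(hit,o["tool_pos"],o["contact_force"],o["finger_gap"]*88,o["clock"])
E
```

```text
True [553.48  15.93 129.21] [-0.62 -0.6   5.11] 23.91642737524327 13.4583
```

It reached the floor height (129.2), so the disc is inside the ring. I release, rise and check.

```bash
python3 - <<'E'
from look import *
env.gripper_to(0.5,25); 
p=env.get_obs()["tool_pos"]
env.movel([p[0],p[1],195],feed=120)
env.movel([555,32,210],feed=120)
o=look("w5",[("nest",36),("specimen_center",55)]); print(o["clock"],o["tool_pos"])
im=cv2.imread('pics/w5.png')[80:330,130:430];cv2.imwrite('pics/w5c.png',cv2.resize(im,(600,500),interpolation=3))
E
```

```text
w5 nest []
w5 specimen_center [([275.5, 239.4], 0.77, [553.6, 15.5, 55.0])]
15.0167 [555.07107816  32.41287853 209.83638366]
```

View pics/w5c.png

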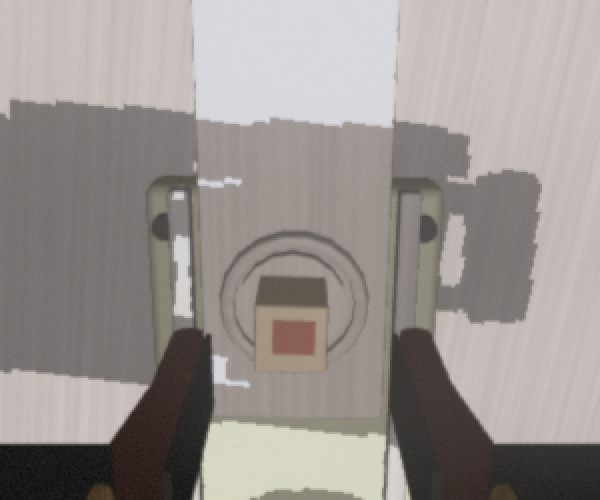

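The specimen stands in the ring with its disc inside all round; specimen mark (553.6,15.5). Next is the carrier, pushed by its knob.

```bash
python3 - <<'E'
from look import *
np.set_printoptions(precision=2,suppress=True)
a=0.125; d=np.array([np.sin(a),-np.cos(a)]); q=down(np.pi+a)
k=np.array([535.5,163.7])
env.movel([555,32,215],feed=150)
env.reach([*k,205],q)
h=env.movel([*k,128],feed=80,force_limit=12); print("hit",h)
env.gripper_to(0,20); o=env.get_obs(); print("gap",o["finger_gap"]*88,o["tool_pos"],o["contact_force"],o["clock"])
e=k+d*138
h=env.movel([*e,128],feed=80,force_limit=25); o=env.get_obs(); print(h,o["tool_pos"],o["contact_force"])
if not h:
    e=k+d*155
    h=env.movel([*e,128],feed=30,force_limit=15); o=env.get_obs(); print(h,o["tool_pos"],o["contact_force"],o["finger_gap"]*88, "travel",(o["tool_pos"][:2]-k)@d,o["clock"])
E
```

```text
hit False
gap 17.2837681357846 [535.64 163.74 128.22] [-0.75 -0.62  3.16] 17.65
False [552.8   25.84 128.22] [-0.68  0.03  6.09]
True [553.3   21.75 128.17] [-0.55  0.03  3.97] 17.44734278143566 travel 143.0584385496677 19.85
```

```bash
python3 - <<'E'
from look import *
np.set_printoptions(precision=2,suppress=True)
a=0.125; d=np.array([np.sin(a),-np.cos(a)]); k=np.array([535.5,163.7])
h=env.movel([*(k+d*153),128],feed=20,force_limit=22); o=env.get_obs(); print(h,o["tool_pos"],o["contact_force"],"travel",(o["tool_pos"][:2]-k)@d,o["clock"])
# release, close behind the knob and push with the shut fingers' flat as check
env.gripper_to(0.4,20)
o=env.get_obs();p=o["tool_pos"]
env.movel([p[0],p[1],205],feed=150)
o=look("w6",[("carrier_knob",62),("specimen_center",55)]); print(o["clock"],o["tool_pos"])
E
python3 - <<'E'
import cv2
cv2.imwrite('pics/w6c.png',cv2.imread('pics/w6.png'))
E
```

```text
True [554.2   14.49 127.75] [-0.34  2.26  2.47] travel 150.38075569620636 20.4583
w6 carrier_knob [([280.6, 213.7], 0.77, [553.0, 22.2, 62.0])]
w6 specimen_center [([281.1, 389.7], 0.93, [571.5, -126.1, 55.0])]
21.625 [553.76  14.69 204.63]
```

View pics/w6c.png

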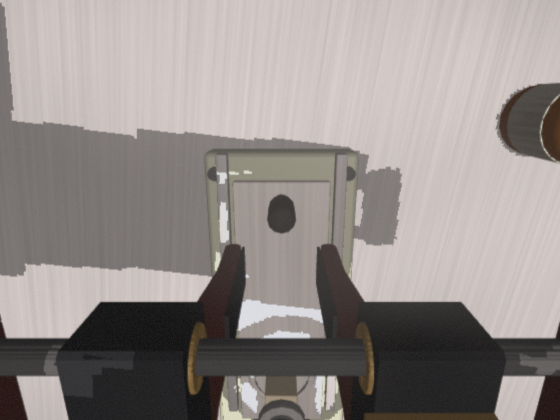

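The gripper met the stop and then slid past the knob. The specimen is now at (571.5,-126.1), directly under the screw (hub at about (572,-127)). I'll confirm with a push by shut fingers behind the knob, then take a near look at the crank.

```bash
python3 - <<'E'
from look import *
np.set_printoptions(precision=2,suppress=True)
a=0.125; d=np.array([np.sin(a),-np.cos(a)]); kn=np.array([553.2,21.9])
env.gripper_to(0,20)
b=kn-d*27
env.movel([*b,205],feed=150); env.movel([*b,130],feed=100,force_limit=12)
h=env.movel([*(kn-d*8),130],feed=30,force_limit=15); o=env.get_obs(); print(h,"behind knob",(kn-o["tool_pos"][:2])@d,o["contact_force"],o["clock"])
p=o["tool_pos"][:2]-d*4
env.movel([*p,130],feed=80); env.movel([*p,330],feed=250)
env.gripper_to(0.5,40)
env.reach([600,-110,330],down(np.pi-0.19))
env.dwell(.15)
o=look("w7",[("wheel_hub",206),("crank_grip",225),("specimen_center",55)]); print(o["clock"],o["tool_pos"])
im=cv2.imread('pics/w7.png')[150:420,150:450];cv2.imwrite('pics/w7c.png',cv2.resize(im,(667,600),interpolation=3))
E
```

```text
True behind knob 18.952808483412934 [-0.19  5.87  4.04] 24.1417
w7 wheel_hub [([240.7, 268.1], 0.75, [570.5, -126.7, 206.0])]
w7 crank_grip [([330.5, 262.5], 0.98, [625.7, -123.7, 225.0])]
w7 specimen_center []
27.0083 [ 599.76 -108.52  330.24]
```

View pics/w7c.png

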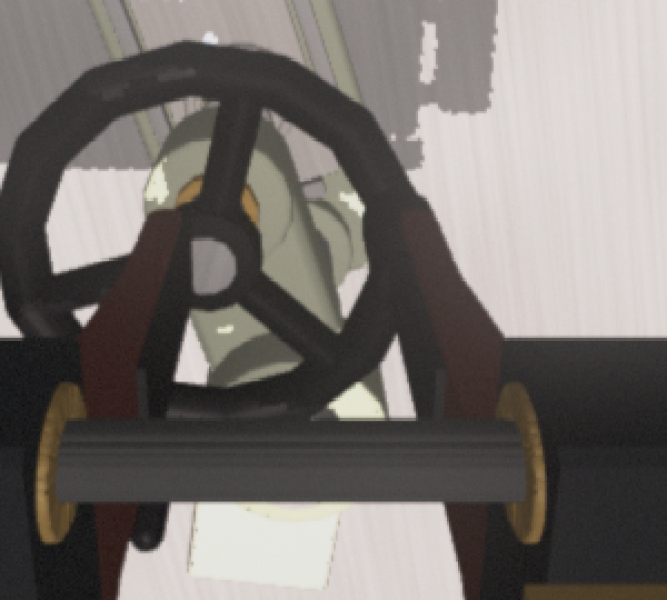

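```bash
python3 - <<'E'
from h import *
np.set_printoptions(precision=1,suppress=True)
def O(t): z=np.load(f"pics/{t}.npz"); return dict(tool_pos=z["p"],tcp_rot=z["q"])
def T(w1,w7,sc,tp):
    rs=[ray("wrist",w1,O("w1")),ray("wrist",w7,O("w7")),ray("scene",sc),ray("top",tp)]
    for s in ([0,1],[0,1,2],[2,3],[0,1,2,3]): print(s,*[np.round(x,1) for x in tri([rs[i] for i in s])])
print("hub");T((281.3,209.7),(240.7,268.1),(224.9,183.5),(336.6,194.2))
print("crank");T((344.8,196.1),(330.5,262.5),(207.4,191),(335,169.5))
E
```

```text
hub
[0, 1] [ 571.5 -126.4  208.1] [0.9 0.9]
[0, 1, 2] [ 570.5 -126.   205.8] [2.3 0.8 2.9]
[2, 3] [ 570.6 -126.5  205.6] [3.2 3.2]
[0, 1, 2, 3] [ 570.9 -126.8  205.8] [1.4 0.5 3.8 2.7]
crank
[0, 1] [ 624.6 -114.4  243. ] [0.1 0.1]
[0, 1, 2] [ 626.7 -122.9  222.2] [1.9 2.2 0.6]
[2, 3] [ 629.9 -121.2  224.7] [0.9 0.9]
[0, 1, 2, 3] [ 627.9 -121.8  224.5] [1.8 2.9 1.3 2.5]
```

```bash
python3 - <<'E'
from h import *
np.set_printoptions(precision=2,suppress=True)
q=down(np.pi-0.19)
env.reach([626.2,-121.6,325],q)
h=env.movel([626.2,-121.6,293],feed=60,force_limit=8); o=env.get_obs(); print(h,o["tool_pos"],o["contact_force"])
if not h:
    env.gripper_to(0,30)
    for i in range(3):
        env.dwell(.05); o=env.get_obs(); print(o["tool_pos"],o["contact_force"],o["wrist_torque"],o["finger_gap"]*88,o["clock"])
E
```

```text
False [ 626.29 -121.59  292.93] [-0.68 -0.92  0.06]
[ 627.63 -121.88  293.5 ] [ 6.15 -1.22 -3.5 ] [-0.2  -0.9   0.05] 19.618102508397513 28.7
[ 627.63 -121.87  293.49] [ 5.27 -1.94 -3.36] [-0.23 -0.91  0.03] 19.48409471811397 28.75
[ 627.64 -121.88  293.48] [ 6.27 -1.8  -3.15] [-0.15 -0.87 -0.04] 19.776303734988854 28.8
```

```bash
cat > wind.py <<'E'
from h import *
import json,os
np.set_printoptions(precision=2,suppress=True)
def wind(c,phi0,done,upto,step=15,z0=293.5,stop=None,feed=45):
    """clockwise from turned angle done to upto (deg); log"""
    log=[]
    while done<upto-1e-6:
        done=min(done+step,upto); ph=np.radians(phi0-done)
        env.movel([c[0]+55*np.cos(ph),c[1]+55*np.sin(ph),z0-done/36],feed=feed)
        F=[];P=[]
        for _ in range(4): env.dwell(.03); o=env.get_obs(); F.append(o["contact_force"]);P.append(o["tool_pos"])
        F=np.mean(F,0);P=np.mean(P,0)
        r=np.array([np.cos(ph),np.sin(ph)]);t=np.array([r[1],-r[0]])
        a=np.degrees(np.arctan2(P[1]-c[1],P[0]-c[0])); turned=(phi0-a-done+180)%360-180+done
        row=[done,turned,-F[:2]@t,F[:2]@r,F[2],np.hypot(*(P[:2]-c)),*P]
        log.append(row); print(np.array(row),round(o["clock"],2),flush=True)
        if abs(row[2])>25 or abs(row[3])>30: print("ABORT");break
    L=json.load(open("log.json")) if os.path.exists("log.json") else []
    json.dump(L+[list(map(float,r)) for r in log],open("log.json","w"))
    return log
E
python3 - <<'E'
from wind import *
wind(np.array([572.7,-127.]),5.4,0,90)
E
```

```text
[  15.     14.26    3.84   -3.73    1.85   54.23  626.28 -135.35  293.03] 29.41
[  30.     29.32    3.3    -9.12    5.4    52.98  621.13 -148.48  292.59] 30.01
[  45.     44.33    3.4   -14.99    7.88   51.86  613.04 -159.58  292.18] 30.61
[  60.     59.41    3.38  -18.84    8.9    50.94  602.64 -168.22  291.77] 31.21
[  75.     74.55    2.62  -23.2     7.89   50.29  590.6  -173.99  291.41] 31.81
[  90.     89.69    1.8   -25.02    5.91   49.95  577.67 -176.7   291.07] 32.41
```

```bash
python3 - <<'E'
from wind import *
from scipy.optimize import least_squares
P=np.array([[627.64,-121.88]]+[r[6:8] for r in json.load(open("log.json"))])
for rr in (55,None):
    f=lambda x:np.hypot(*(P-x[:2]).T)-(rr or x[2])
    s=least_squares(f,[572,-127,55]);print(s.x,s.fun)
o=env.get_obs();print(o["contact_force"],o["tool_pos"],o["finger_gap"]*88)
E
```

```text
[ 572.83 -121.98   55.  ] [-0.19  0.1   0.09  0.05  0.01 -0.04 -0.07]
[ 573.36 -122.47   54.36] [-0.08  0.11  0.03 -0.03 -0.05 -0.03  0.05]
[-0.84 25.66  5.36] [ 577.68 -176.71  291.1 ] 19.63831079607615
```

```bash
mv log.json log0.json; python3 - <<'E'
from wind import *
wind(np.array([572.9,-122.1]),0.,85,130)
E
```

```text
[ 100.     99.44    2.65   -6.73   -2.36   53.76  564.08 -175.13  290.75] 33.03
[ 115.    114.36    2.79   -6.94   -3.97   53.83  550.7  -171.13  290.34] 33.63
[ 130.    129.28    2.91   -6.27   -4.68   53.96  538.73 -163.87  289.96] 34.23
```

```bash
python3 - <<'E'
from wind import *
c=np.array([572.9,-122.1])
o=env.get_obs()
for done,feed in [(137,15),(144,15),(159,60)]:
    ph=-np.radians(done);r=np.array([np.cos(ph),np.sin(ph)]);t=np.array([r[1],-r[0]])
    ft=lambda:-env.get_obs()["contact_force"][:2]@t
    s=[ft()]
    env.movel([*(c+55*r),293.5-done/36],feed=feed)
    for _ in range(7): s.append(ft()); env.dwell(.02)
    print(done,feed,np.array(s),env.get_obs()["clock"])
E
```

```text
137 15 [2.15 4.78 5.66 5.69 5.39 4.94 5.3  4.84] 34.95
144 15 [4.78 4.66 5.25 5.74 4.36 5.99 4.39 5.29] 35.6667
159 60 [3.78 2.41 3.14 3.13 2.93 4.01 3.3  3.5 ] 36.175
```

```bash
cat > wind2.py <<'E'
from wind import *
def seg(c,done,step=15,z0=293.5,fast=12,lift=0):
    for dn,feed in ([(done+step-3,60)] if step>4 else [])+[(done+step,12)]:
        ph=-np.radians(dn); r=np.array([np.cos(ph),np.sin(ph)])
        env.movel([*(c+55*r),z0-dn/36],feed=feed)
    F=[]
    for _ in range(5): F.append(env.get_obs()["contact_force"]);env.dwell(.02)
    o=env.get_obs();P=o["tool_pos"];F=np.mean(F,0);t=np.array([r[1],-r[0]])
    a=np.degrees(np.arctan2(P[1]-c[1],P[0]-c[0])); tu=(-a-dn+180)%360-180+dn
    ft,fr=-F[:2]@t,F[:2]@r
    print(dn,np.array([tu,ft,fr,F[2]]),c,round(o["clock"],2),flush=True)
    return dn,ft,fr,c+r*np.clip(fr*.1,-.7,.7),F
E
python3 - <<'E'
from wind2 import *
c=np.array([572.9,-122.1]); done=159; B=[];hi=0
while done<300:
    done,ft,fr,c,F=seg(c,done)
    if abs(ft)>18: break
    if len(B)>=3 and ft>np.median(B)+1.6: hi+=1
    else: hi=0;B.append(ft)
    if hi>=2: break
print(done,c.tolist(),np.median(B),hi)
E
```

```text
174 [173.16   5.27  -3.45  -4.79] [ 572.9 -122.1] 36.99
189 [188.34   5.73   0.07  -1.09] [ 573.24 -122.06] 37.81
204 [203.38   5.44   2.73   2.63] [ 573.24 -122.06] 38.62
219 [218.07   7.44   3.16   5.19] [ 572.99 -121.95] 39.44
234 [232.89   7.96   2.5    6.19] [ 572.74 -121.75] 40.26
234 [572.5948685148564, -121.55099530991777] 5.440743181768046 2
```

```bash
python3 - <<'E'
from wind2 import *
c=np.array([572.6,-121.55]); done=234
while done<279:
    done,ft,fr,c,F=seg(c,done)
    if abs(ft)>14: break
print(done,c.tolist())
E
```

```text
249 [247.74   8.14   2.16   6.99] [ 572.6  -121.55] 41.08
264 [262.61   8.42   1.33   7.35] [ 572.52 -121.35] 41.89
279 [277.44   8.49   1.23   7.62] [ 572.51 -121.22] 42.71
279 [572.5280893284969, -121.09545319367975]
```

The tangential force stepped up by 2 N between 204° and 219° and then rose slowly, so contact is at about 210°. The target is therefore about 300° of actual turn. I'll go there, unload the tangential spring, release and rise.

```bash
python3 - <<'E'
from wind2 import *
c=np.array([572.53,-121.1]); done=279
done,ft,fr,c2,F=seg(c,done,15); done,ft,fr,c2,F=seg(c,done,7.5)
# unload: move hand back toward measured zero force
o=env.get_obs(); P=o["tool_pos"]; print(P)
env.movel(list(P),feed=15); o=env.get_obs(); print("unloaded",o["contact_force"],o["tool_pos"])
env.gripper_to(0.5,30); env.dwell(.2); o=env.get_obs(); print("open",o["contact_force"],o["tool_pos"],o["finger_gap"]*88)
p=o["tool_pos"]; env.movel([p[0],p[1],345],feed=100)
env.reach([600,-80,345],down(np.pi-0.19)); env.dwell(.1)
o=look=env.get_obs(); im=env.get_image("wrist"); cv2.imwrite("pics/w8.png",im[:,:,::-1])
for n,z in [("wheel_hub",200),("crank_grip",220)]:
    print(n,[(np.round(d["xy"],1),round(d["confidence"],2),atz("wrist",d["xy"],z,o)) for d in env.mark_of("wrist",n)])
env.reach([590,130,330],down(np.pi+0.1)); env.dwell(.1)
o=env.get_obs(); im2=env.get_image("wrist"); cv2.imwrite("pics/w9.png",im2[:,:,::-1])
sc=env.get_image("scene"); print(o["clock"],o["contact_force"])
a=cv2.resize(sc[150:310,140:360,::-1],(550,400),interpolation=3)[:400,:400]
out=np.zeros((600,800,3),np.uint8); out[:300,400:]=cv2.resize(im[:,:,::-1],(400,300)); out[300:,400:]=cv2.resize(im2[:,:,::-1],(400,300)); out[:400,:400]=a
cv2.imwrite("pics/t2.png",out)
E
```

```text
294 [292.31   9.42   0.39   7.17] [ 572.53 -121.1 ] 43.52
301.5 [299.71   9.76   1.     6.97] [ 572.53 -121.1 ] 44.25
[600.1  -72.78 285.27]
unloaded [-3.99  2.19  3.67] [599.85 -72.48 285.3 ]
open [ 1.08 -0.03 -0.51] [600.11 -72.78 285.27] 44.079989385513116
wheel_hub [(array([254.6, 288.5]), 0.95, array([ 572.1 , -125.54,  200.  ]))]
crank_grip []
47.5083 [-0.22 -0.42 -0.37]
```

View pics/t2.png

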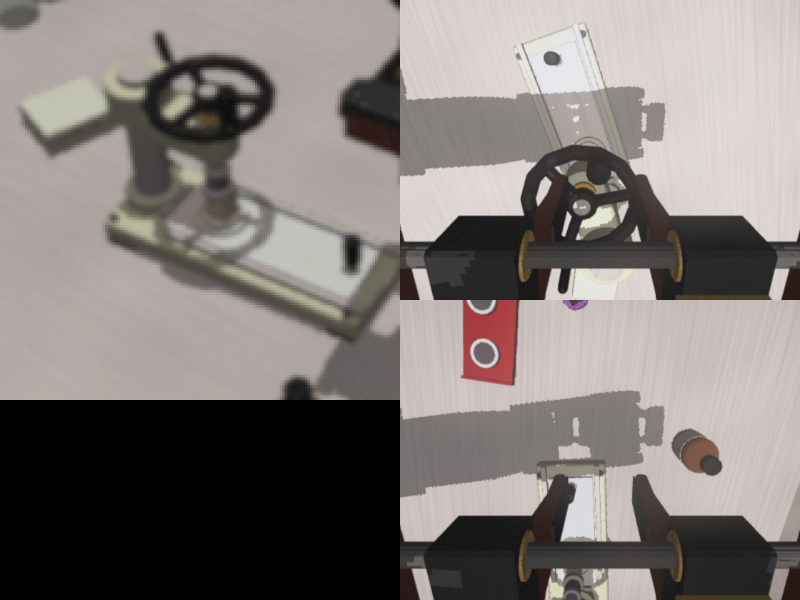

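The foot sits on the upright block under the screw. The carrier is home, the discs and bottle look unmoved, and the hand is clear. The crank drag rose 4.3 N in all, against about 4.55 N expected a quarter turn past contact. I'm handing in.

```bash
python3 -c "
from workcell import env
env.close_job(); print('done')"
```

```text
the job is handed in; nothing more can be done
done
```

The job is handed in, at about 48 s of the 72 s allowed. The specimen stands in the carrier's ring, the carrier is home and the foot clamps the block. No verdict was reported, so the result rests on the checks below.

- **Specimen:** The hand stopped at the height where the disc rests on the seat's floor. After release, the wrist picture showed the disc inside the ring all round.
- **Carrier:** My position estimates gave about 143 mm of travel against the nominal 145, which is within their error of about 2 mm. When pushed on, the fingers slid past the knob, and a second push of 15 N from behind did not move it. The specimen then measured about 1 mm from the screw axis.
- **Winding:** My first circle centre was about 5 mm off and loaded the hand by about 25 N sideways. I refitted it from the measured path.
- **Contact and clamping:** The crank drag stepped up by about 2 N between 204° and 219° of turn, so I took contact to be at about 210° (±8°) and stopped at about 300°. The total rise was 4.3 N against about 4.55 N expected a quarter turn past contact. The clamping force itself was not measured.
- **Last pictures:** The foot rests on the upright block, the two discs and the bottle look unmoved, and the hand is clear with no force on it. The slide box was not measured again, but the last scene picture shows it in place. The wrist network did not report the crank grip in that last view, though it can be seen in the picture.

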